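# Lock the bayonet lid on the pantry canister

### The arm

A 7-joint arm with a two-finger parallel gripper is mounted at the origin on the work surface. World frame = base frame: x ahead of the robot, y to its left, z up, the work surface at z = 0. Lengths are in mm, angles in rad, forces in N, time in s.
With the tool pointing down it reaches from about 425 to 1025 mm from the base axis. Payload 9.4 kg.
Tool frame: the origin (TCP) lies on the centre line of the jaws, within the pads' length; the fingertips stand 19 mm ahead of it and the grasp point (between the pads) is the TCP; z points along the fingers, y is the line along which they close (so a half turn about z gives the same grasp; the last joint's range is limited). The gripper opens to 93 mm and grips with 3 to 60 N. Pads are 15 mm wide; open, the fingers measure 128 mm over their backs; the gripper's body (75 mm by 188 mm) begins 65 mm behind the grasp point.
Start: joints at [-1.207, 0.599, -0.003, 1.599, 0.002, 0.943, -0.08], TCP at [309.334, 655.695, 237.618] pointing down, gripper open.
Joint ranges: [-2.57, 2.57], [-0.35, 1.97], [-1.29, 1.29], [0.11, 2.56], [-1.05, 4.19], [0.11, 1.86], [-2.63, 2.63]. Speed limits (rad/s): [2.22, 2.22, 3.01, 3.01, 3.14, 3.14, 3.14].

### API

Orientations are given as a rotation vector (axis times angle).
In Python, from workcell import env gives the robot as it stands.
- The arm moves only by the tool apply_moves, never from a script. Its argument "moves" is a list that holds one entry, the list of rows, each a list of 5 numbers: the finger opening in cm, from 0 to 9.3, then the shift along the world's x, y, z in cm, then the turn about the world's z in degrees. A call has 1 to 5 rows; each row shifts and turns the commanded pose from where the row before left it; what a row does not reach is not made up. A row lasts 1/12 s, in which the tool goes at most 41.7 mm and 7.16 degrees, less where a joint would pass 70% of its speed; a pose out of reach is approached as far as the arm can. A call with a gripper value outside its range is refused whole. The fingers move at their own pace and stop on an object; the grip force is fixed at half the most. Time passes only in rows, so rows that do not move let the fingers close. It gives the time, the measured TCP pose, the force, the opening and the grip force at its end, in the units of the state.
- env.observe(): the state, without advancing time (a new reading comes with each control period).
- env.capture(name): name is "scene" or "side" or "wrist"; returns (picture, depth): 400x640x3 uint8, red, green, blue; 400x640 float32, mm along the optical axis (not along the pixel's ray), 0 where there is no reading.
- env.get_calibration(name): a dict with "camera_matrix" (3x3 intrinsics, pixels), "rvec" (rotation vector, rad) and "tvec" (3), from world to camera coordinates, as OpenCV has them; the wrist camera has in their place "hand_eye" (4x4, takes a point from camera to tool coordinates, whose origin is the TCP and whose axes are the flange's). Camera axes: x right, y down, z forward; pixel columns grow to the right and rows downward; lengths in mm; the calibration is good to about 2 mm. The wrist camera is an equidistant fisheye: a pixel r from the principal point sees the ray r / f radians off the axis. A picture is of the moment at which its call begins: read the wrist's pose just before it. get_calibration takes no time and is no camera call.
- env.close_job(): hands the job in; it is judged then, once.
Trained networks look in the newest picture that a camera, given by its name, has taken for a name from the list of things; names that differ only in an ending like _2 or _b are one class to them, and where a whole thing is asked for, a point or a joint stands for the part that bears it (a point fixed in the world has none). Each returns a list of dicts, best first, with "confidence" (0 to 1); they miss things now and then, are a little off and sometimes report something else, mostly with a low value. They report only what shows in the picture. A call takes as long as a camera call. They do not tell look-alikes from the thing itself.
- env.spot_in(camera, thing): "box" ([left, top, right, bottom] in pixels, round what is visible of it).
- env.tip_of(camera, thing): "location" ([column, row] in pixels: a listed point, or the origin of a listed thing).
The state is a dict: "time_s": time; "joint_positions": joint angles; "qd": joint speeds; "effort": joint torques, N m; "tcp_pos": TCP position; "tool_rot": TCP orientation; "force": force on the tool from outside, world axes, zero at the start; "torque": the same for the moment, N m; "width": finger opening in mm; "grasp_force": force on a finger pad.
Only numpy, scipy, OpenCV 4.12 (cv2) and the standard library are available. Lean on these libraries where they do the work, as an engineer would, in place of code of your own. Each camera call takes 0.05 s, during which the arm holds its last target. There are 200 camera calls.

### The job

Close the open steel canister: take the lid with the blue bar handle by its handle, line the handle up with the slot in the canister's mouth (the two red tabs), push the lid down until it sits flat on the rim, and then turn it a quarter turn, either way, so that the handle points at the two green tabs and the lid is locked. Let go of it and leave the similar lid with the yellow handle where it is.

Things in the scene. Friction and masses are not known exactly. Their poses are not given: they have to be found in the camera images.
- lug_lid_grip (a point): Right lid, 0.15-0.31 kg, mm: steel disc, diameter 114, 6 thick; blue bar handle on top, 64 long (x), 22 thick (y, grip here), 46 tall (z up). Point: handle centre, 23 above disc top, 51 above lid's bottom (tray). Below disc: neck, diameter 40, 22 long, ending in two lugs along x, 88 tip to tip, 20 wide, 10 tall. Fully home, the point is 29 above the canister rim; lugs at rim level: 51.
- canister_mouth (a point): Steel canister fixed to the tray (mm): diameter 120, 105 tall, open. Point: mouth centre at rim height, z up. Two lips flush with the rim, 6 thick, leave a slot along x, 60 wide, 108 long; chamber below 108 across, 99 deep. Lugs pass with handle along x; lid home, they clear the lips by 6 and turn freely either way, no stop or spring. Red tabs: slot ends (x); green tabs: locked direction (y).
- plain_lid_grip (a point): Wrong lid: same steel disc and bar handle, but the handle is yellow and below is a round black rubber plug without lugs. Stands loose on the tray; leave it alone. This point is its handle's centre, 51 mm above the tray, handle 64 mm along x, 22 mm along y.
Things that resemble listed ones, but are neither listed nor needed, are in the scene too. What is shaped like the part that bears lug_lid_grip but orange or pink is not meant.

How it is judged (in metres and radians):
On the way:
1. the blue-handled lid is down in the canister's mouth, its lugs below the lips (horizontal distance between lug_lid_grip and canister_mouth below 0.02 m and z of lug_lid_grip in the frame of canister_mouth below 0.035 m), for 0.05 s.
At the end, for the whole second after the job is handed in: The blue-handled lid lies flat on the canister's rim (within 5 mm in height, 18 mm sideways and 0.1 rad of level), its handle turned to the green tabs within 0.35 rad, lugs under the lips, at rest and released (horizontal distance between lug_lid_grip and canister_mouth below 0.018 m and z of lug_lid_grip in the frame of canister_mouth between 0.024 and 0.034 m and angle between the x axis of lug_lid_grip and the y axis of canister_mouth, either way round below 0.35 rad and angle between lug_lid_grip's own z axis and vertical below 0.1 rad and linear speed of lug_lid below 0.02 m/s); the robot touches nothing.
It fails at once if the yellow-handled lid is moved by more than 30 mm (distance of plain_lid_grip from where it was at the start of the episode above 0.03 m).
It also fails if it takes over 42 s, if anything falls off the work surface, if the arm or the gripper's body presses on something with over 40 N, if the wrist force passes 120 N, or if a joint passes its speed limit or range.

## Working session

There is one attempt and no reset: what is moved stays moved. The work goes in short steps, Python scripts to look and compute and a tool call to move; the robot and the scene stay as the last step left them, time stands still between calls to the robot, and variables do not carry over. Pictures are saved under pics/ and viewed, at most 10 in all, crops included, and the job is handed in when it is done.

Besides the shell and the picture viewer there is one more tool, called after "Emit:" as name(argument=value, ...), one argument or row to a line, values as JSON. apply_moves: Moves the arm, as the interface text tells. Its arguments: {"type":"object","properties":{"moves":{"type":"array"}},"required":["moves"]}

```bash
mkdir -p pics
cat > h.py <<'E'
import numpy as np,cv2
from workcell import env
def snap(n,f):
    p,d=env.capture(n); cv2.imwrite(f'pics/{f}.png',p[:,:,::-1]); np.save(f'pics/{f}.npy',d); return p,d
def toworld(n,uv,z):
    c=env.get_calibration(n);K=np.array(c['camera_matrix']);R=cv2.Rodrigues(np.array(c['rvec'],float))[0];t=np.array(c['tvec'],float).ravel()
    r=np.linalg.inv(K)@np.array([uv[0],uv[1],1.]); p=R.T@(r*z-t); return p
def cloud(n,d):
    c=env.get_calibration(n);K=np.array(c['camera_matrix']);R=cv2.Rodrigues(np.array(c['rvec'],float))[0];t=np.array(c['tvec'],float).ravel()
    v,u=np.mgrid[:400,:640]; r=np.stack([u,v,u*0+1.],-1)@np.linalg.inv(K).T
    return (r*d[...,None]-t)@R
E
python3 - <<'E'
from h import *
a,d=snap('scene','s0'); b,e=snap('side','d0')
for n in('scene','side'):
  for t in('lug_lid_grip','canister_mouth','plain_lid_grip'):
    print(n,t,[(np.round(x['location']),round(x['confidence'],2)) for x in env.tip_of(n,t)][:4])
s=env.observe();print(s)
cv2.imwrite('pics/both.png',np.vstack([cv2.resize(a,(480,300)),cv2.resize(b,(480,300))])[:,:,::-1])
E
```

```text
scene lug_lid_grip [(array([377., 208.]), 0.71), (array([447., 242.]), 0.67), (array([452., 187.]), 0.56)]
scene canister_mouth [(array([298., 250.]), 0.8)]
scene plain_lid_grip [(array([179., 187.]), 0.6)]
side lug_lid_grip [(array([323., 243.]), 0.93), (array([322., 334.]), 0.85), (array([249., 296.]), 0.76)]
side canister_mouth [(array([274., 162.]), 0.59)]
side plain_lid_grip [(array([384., 110.]), 0.96)]
{'time_s': 0.4, 'joint_positions': array([-1.20667339,  0.59943624, -0.00247541,  1.59951974,  0.00177993,
        0.94291064, -0.07980693]), 'qd': array([-0.00061642, -0.00323682,  0.00055974, -0.00169482,  0.00042036,
        0.00099455, -0.00049372]), 'effort': array([-2.00397029e-03, -7.64025378e+01,  1.49409950e+00, -2.52368295e+01,
       -5.24932891e-02,  1.21770194e-02,  6.35720562e-05]), 'tcp_pos': array([309.33287683, 655.60906895, 237.47675551]), 'tool_rot': array([ 6.86875146e-01,  3.06557905e+00, -4.32389315e-04]), 'force': array([-0.02808328, -0.04837239,  0.6776937 ]), 'torque': array([-0.04014878, -0.02492616,  0.0235205 ]), 'grasp_force': 0.0, 'width': 93.22396272062444}
```

View pics/s0.png

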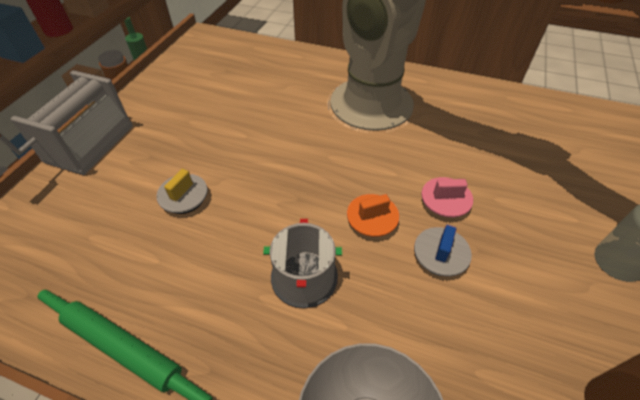

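The scene shows three lug-shaped lids: blue handle on a steel disc (447,242), orange (375,210) and pink (450,190). The blue one fits the description. The yellow lid is at (180,185). The canister is at (303,250), with red tabs at (304,221) and (302,284) and green tabs at (266,251) and (339,251).

Run:
```python
from h import *
for n,f in(('scene','s0'),('side','d0')):
  im=cv2.imread(f'pics/{f}.png'); d=np.load(f'pics/{f}.npy'); W=cloud(n,d); hsv=cv2.cvtColor(im,cv2.COLOR_BGR2HSV)
  H,S,V=hsv[...,0],hsv[...,1],hsv[...,2]; ok=(d>0)&(np.hypot(W[...,0],W[...,1])<1100)&(W[...,2]<150)&(np.hypot(W[...,0],W[...,1])>350)
  for c,m in dict(blue=(H>105)&(H<128)&(S>130),yellow=(H>22)&(H<32)&(S>170),red=((H<4)|(H>176))&(S>190),green=(H>50)&(H<80)&(S>130)).items():
    k,L,st,ce=cv2.connectedComponentsWithStats((m&ok).astype('uint8'))
    for i in range(1,k):
      if st[i,4]<12: continue
      P=W[L==i]; q=P[P[:,2]>np.percentile(P[:,2],90)-6][:,:2]; (x,y),(w,h),a=cv2.minAreaRect(q.astype('float32'))
      print(n,c,st[i,4],ce[i].round(),'mean',P.mean(0).round(),'zmax',P[:,2].max().round(),'top rect',np.round([x,y,w,h,a]))
  # rim
  z=W[...,2]; 
  c0=np.array([298,250] if n=='scene' else [274,162]); v,u=np.mgrid[:400,:640]
  m=ok&(abs(z-105)<5)&(np.hypot(u-c0[0],v-c0[1])<60); P=W[m]
  if len(P)>10: (x,y),r=cv2.minEnclosingCircle(P[:,:2].astype('float32')); print('rim',len(P),x,y,r,P.mean(0))
im=cv2.imread('pics/s0.png'); im2=cv2.imread('pics/d0.png')
cv2.imwrite('pics/c.png',np.vstack([cv2.resize(im[150:330,240:500],(780,540))]))
```

```text
scene blue 351 [446. 243.] mean [464. 268.  69.] zmax 77.0 top rect [454. 269.  20.  58.  87.]
scene red 17 [48. 12.] mean [   78. -1026.   137.] zmax 146.0 top rect [   79. -1026.    11.    12.    75.]
scene red 13 [57. 25.] mean [   75. -1024.    93.] zmax 104.0 top rect [   73. -1024.     8.     7.    67.]
scene red 13 [304. 220.] mean [529.  -1. 102.] zmax 104.0 top rect [530.  -1.   4.  10.  25.]
scene red 40 [301. 283.] mean [656.  43. 102.] zmax 104.0 top rect [656.  43.   9.  12.  17.]
scene green 24 [266. 250.] mean [616. -40. 102.] zmax 105.0 top rect [616. -40.  11.   7.  16.]
scene green 29 [338. 251.] mean [572.  83. 102.] zmax 105.0 top rect [572.  83.  12.   7.  17.]
scene green 4446 [123. 347.] mean [ 843. -214.   42.] zmax 51.0 top rect [ 838. -231.  247.   35.   81.]
rim 1636 591.3600463867188 21.128507614135742 72.38584899902344 [595.17652894  22.45233314 104.67476113]
side blue 541 [252. 293.] mean [446. 272.  67.] zmax 77.0 top rect [451. 270.  21.  61.  87.]
side red 566 [620.  21.] mean [   66. -1022.   104.] zmax 150.0 top rect [   73. -1026.    20.    62.    61.]
side red 24 [246. 155.] mean [654.  44. 101.] zmax 103.0 top rect [655.  43.   8.  15.  22.]
side red 37 [303. 166.] mean [530.  -0. 101.] zmax 103.0 top rect [530.  -1.  11.  17.  17.]
side green 1612 [263.  93.] mean [ 830. -213.   35.] zmax 51.0 top rect [ 836. -231.  247.   32.   81.]
side green 20 [284. 139.] mean [614. -43. 101.] zmax 104.0 top rect [615. -42.  14.  10.  41.]
side green 50 [264. 183.] mean [570.  83. 101.] zmax 103.0 top rect [571.  83.  16.  13.  16.]
rim 1020 593.23779296875 20.8057918548584 73.13285827636719 [590.17322117  25.25513296 103.88987067]
```

View pics/c.png

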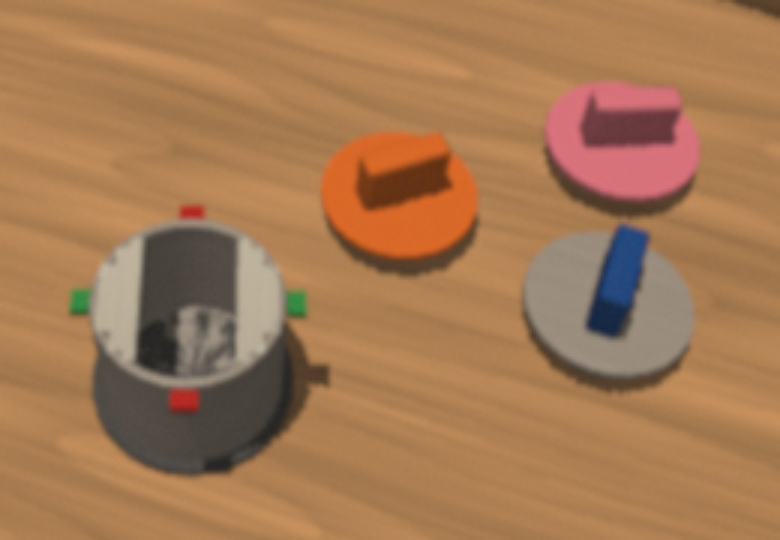

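View pics/d0.png

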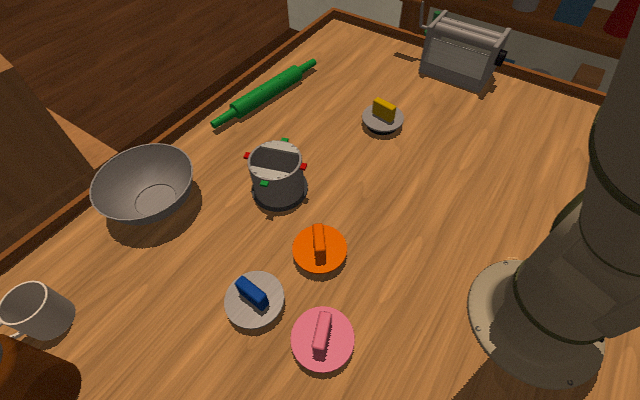

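Blue lid: grip at about (453, 269, 51), handle along −3°. Canister mouth: about (593, 21, 105), slot at 19.5°. Both heights and sizes match the description. The tool's x axis is at −25.3°, so I turn it +22.3° to grasp.

Emit:
apply_moves(
  moves=[
    [[7,1.44,-3.87,0,2.23],[7,1.44,-3.87,0,2.23],[7,1.44,-3.87,0,2.23],[7,1.44,-3.87,0,2.23],[7,1.44,-3.87,0,2.23]],
  ],
)

```text
time_s: 0.82
tcp_pos: [381.6, 460.4, 237.7]
tool_rot: [0.382, 3.118, 0.0]
force: [0.5, 0.5, 0.5]
width: 70.6
grasp_force: 0.0
```

Emit:
apply_moves(
  moves=[
    [[7,1.44,-3.87,0,2.23],[7,1.44,-3.87,0,2.23],[7,1.44,-3.87,0,2.23],[7,1.44,-3.87,0,2.23],[7,1.44,-3.87,0,2.23]],
  ],
)

```text
time_s: 1.23
tcp_pos: [453.8, 266.8, 237.9]
tool_rot: [0.078, 3.14, 0.0]
force: [0.6, 0.1, -1.2]
width: 69.8
grasp_force: 0.0
```

Emit:
apply_moves(
  moves=[
    [[7,0,0,-3,0],[7,0,0,-3,0],[7,0,0,-1,0],[7,0,0,0,0],[7,0,0,0,0]],
  ],
)

```text
time_s: 1.65
tcp_pos: [453.1, 269.2, 167.8]
tool_rot: [-0.079, -3.14, 0.001]
force: [0.4, 0.7, 0.1]
width: 70.5
grasp_force: 0.0
```

Run:
```python
from h import *
from scipy.spatial.transform import Rotation as Ro
s=env.observe(); a,d=snap('wrist','w0'); c=env.get_calibration('wrist'); print(c)
print(s['tcp_pos'],s['tool_rot'],s['joint_positions'],s['time_s'])
R=Ro.from_rotvec(s['tool_rot']).as_matrix(); print(R.round(2)); print(np.degrees(np.arctan2(R[1,0],R[0,0])))
```

```text
{'camera_matrix': array([[309.70691629,   0.        , 321.92856119],
       [  0.        , 309.70691629, 198.2118714 ],
       [  0.        ,   0.        ,   1.        ]]), 'hand_eye': array([[ 7.10960219e-04, -9.57167307e-01, -2.89534525e-01,
         8.02600490e+01],
       [ 9.99999733e-01,  7.29950982e-04,  4.23949919e-05,
         4.29001591e-01],
       [ 1.70766911e-04, -2.89534478e-01,  9.57167570e-01,
        -1.47954953e+02],
       [ 0.00000000e+00,  0.00000000e+00,  0.00000000e+00,
         1.00000000e+00]])}
[453.14806496 269.24935818 167.78098532] [-7.93792190e-02 -3.13980921e+00  7.55845626e-04] [-0.57550066  0.46411637 -0.0945464   2.11290792  0.07833029  0.56865965
  0.7940674 ] 1.65
[[-1.    0.05 -0.  ]
 [ 0.05  1.   -0.  ]
 [ 0.   -0.   -1.  ]]
177.103554637594
```

View pics/w0.png

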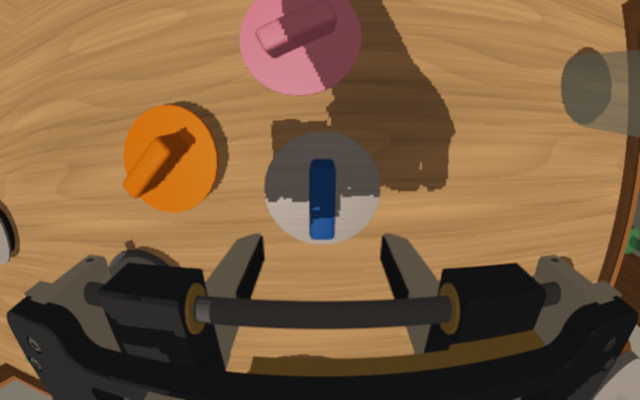

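The wrist view shows the blue handle from (322,160) to (322,240), upright and centred between the jaws. I descend and grip.

Emit:
apply_moves(
  moves=[
    [[7,0,0,-3.5,0],[7,0,0,-3.5,0],[7,0,0,-3,0],[7,0,0,-1.3,0],[7,0,0,0,0]],
  ],
)

```text
time_s: 2.12
tcp_pos: [452.7, 269.3, 53.2]
tool_rot: [-0.079, -3.139, 0.002]
force: [0.1, -0.1, 0.6]
width: 70.0
grasp_force: 0.0
```

Emit:
apply_moves(
  moves=[
    [[1,0,0,0,0],[1,0,0,0,0],[1,0,0,0,0],[1,0,0,0,0],[1,0,0,0,0]],
  ],
)

```text
time_s: 2.53
tcp_pos: [453.8, 269.0, 55.7]
tool_rot: [0.081, 3.139, 0.002]
force: [0.3, -1.0, 0.0]
width: 41.2
grasp_force: 0.0
```

Emit:
apply_moves(
  moves=[
    [[1,0,0,0,0],[1,0,0,0,0],[1,0,0,0,0],[1,0,0,0,0],[1,0,0,0,0]],
  ],
)

```text
time_s: 2.95
tcp_pos: [453.4, 268.7, 54.8]
tool_rot: [0.081, 3.14, 0.0]
force: [-1.0, 0.2, 3.8]
width: 21.9
grasp_force: 30.0
```

Emit:
apply_moves(
  moves=[
    [[1,0,0,1,0],[1,0,0,3,0],[1,0,0,4,0],[1,0,0,4,0],[1,0,0,3,0]],
  ],
)

```text
time_s: 3.37
tcp_pos: [453.2, 268.6, 207.8]
tool_rot: [0.081, 3.14, 0.001]
force: [0.0, -0.4, -1.0]
width: 22.1
grasp_force: 30.0
```

Emit:
apply_moves(
  moves=[
    [[1,1.75,-3.1,0,2.8],[1,1.75,-3.1,0,2.8],[1,1.75,-3.1,0,2.8],[1,1.75,-3.1,0,2.8],[1,1.75,-3.1,0,2.8]],
  ],
)

```text
time_s: 3.78
tcp_pos: [541.0, 112.0, 205.3]
tool_rot: [0.307, -3.127, 0.0]
force: [0.7, 0.6, -1.0]
width: 21.7
grasp_force: 30.0
```

Emit:
apply_moves(
  moves=[
    [[1,1.75,-3.1,0,2.8],[1,1.75,-3.1,0,2.8],[1,1.75,-3.1,0,2.8],[1,0,0,0,0],[1,0,0,0,0]],
  ],
)

```text
time_s: 4.2
tcp_pos: [593.5, 17.8, 204.6]
tool_rot: [0.523, -3.097, 0.001]
force: [-0.6, 1.2, -0.9]
width: 21.7
grasp_force: 30.0
```

Run:
```python
from h import *
from scipy.spatial.transform import Rotation as Ro
s=env.observe(); R=Ro.from_rotvec(s['tool_rot']).as_matrix(); print(s['tcp_pos'],s['force'],np.degrees(np.arctan2(R[1,0],R[0,0])),s['joint_positions'])
for n in('scene','side'):
  im,d=snap(n,n+'1'); W=cloud(n,d); hsv=cv2.cvtColor(im,cv2.COLOR_RGB2HSV)
  H,S=hsv[...,0],hsv[...,1]; ok=(d>0)&(W[...,2]>80)&(np.hypot(W[...,0]-593,W[...,1]-21)<110)
  for c,m in dict(blue=(H>105)&(H<128)&(S>130),red=((H<4)|(H>176))&(S>170),green=(H>50)&(H<80)&(S>130)).items():
    k,L,st,ce=cv2.connectedComponentsWithStats((m&ok).astype('uint8'))
    for i in range(1,k):
      if st[i,4]<8: continue
      P=W[L==i]; (x,y),(w,h),a=cv2.minAreaRect(P[:,:2].astype('float32')); print(n,c,st[i,4],ce[i].round(),P.mean(0).round(),P[:,2].max().round(),np.round([x,y,w,h,a]))
  # disc of the lid
  dt=ok&(abs(W[...,2]-(s['tcp_pos'][2]-26.5))<5)&(S<70); P=W[dt][:,:2]
  if len(P)>30:
    (x,y),r=cv2.minEnclosingCircle(P.astype('float32')); print('disc',n,len(P),x,y,r, np.median(W[dt][:,2]))
a=cv2.imread('pics/scene1.png')[150:330,200:420];b=cv2.imread('pics/side1.png')[70:250,170:390]
cv2.imwrite('pics/c1.png',np.hstack([cv2.resize(x,None,fx=1.8,fy=1.8,interpolation=2) for x in(a,b)]))
```

```text
[593.53279574  17.84929511 204.6226375 ] [-0.55585664  1.19879186 -0.86879082] -160.83723427307626 [ 0.01472733  0.4879723  -0.20162596  1.9303102   0.14094371  0.73736191
  1.63664645]
scene blue 438 [298. 220.] [609.  24. 216.] 227.0 [601.  21.  46.  19.  21.]
scene red 60 [301. 283.] [655.  43. 102.] 105.0 [655.  43.  11.  14.  22.]
scene green 26 [266. 251.] [616. -40. 102.] 104.0 [616. -41.  11.   7.  24.]
scene green 22 [338. 251.] [572.  84. 102.] 103.0 [572.  84.  11.   6.  19.]
disc scene 1819 593.8195190429688 18.799087524414062 55.87111282348633 178.04469176197102
side blue 306 [277. 127.] [570.  19. 209.] 225.0 [576.  16.  32.  22.  19.]
side blue 15 [257. 133.] [611.  38. 187.] 192.0 [611.  38.   7.   3.  24.]
side red 24 [246. 155.] [654.  44. 101.] 103.0 [655.  42.   9.  16.  21.]
side red 38 [303. 166.] [530.  -0. 101.] 104.0 [531.  -1.  12.  18.  19.]
side green 45 [264. 183.] [569.  83. 101.] 104.0 [570.  82.  14.  14.  13.]
disc side 1059 590.5112915039062 20.650390625 56.82493209838867 177.3576454671731
```

View pics/c1.png

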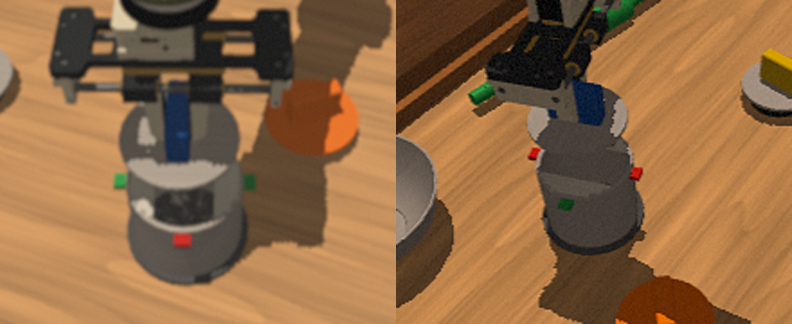

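The lid is held level above the canister in both views. The disc centre is about (592, 20) against a mouth centre of (593, 21), and the handle is at 19.2° against the slot's 19.5°. I lower it.

Emit:
apply_moves(
  moves=[
    [[1,0.1,0.1,-1.5,0],[1,0,0,-1.5,0],[1,0,0,-1.0,0],[1,0,0,-0.5,0],[1,0,0,0,0]],
  ],
)

```text
time_s: 4.72
tcp_pos: [593.4, 22.7, 158.7]
tool_rot: [0.533, -3.094, -0.0]
force: [-0.4, 0.2, -1.6]
width: 21.6
grasp_force: 30.0
```

Emit:
apply_moves(
  moves=[
    [[1,0,0,-0.5,0],[1,0,0,-0.5,0],[1,0,0,-0.5,0],[1,0,0,-0.3,0],[1,0,0,0,0]],
  ],
)

```text
time_s: 5.13
tcp_pos: [594.0, 21.6, 141.0]
tool_rot: [0.53, -3.096, -0.0]
force: [-0.8, 0.5, -1.9]
width: 21.8
grasp_force: 30.0
```

Emit:
apply_moves(
  moves=[
    [[1,0,0,-0.2,0],[1,0,0,-0.1,0],[1,0,0,-0.1,0],[1,0,0,0,0],[1,0,0,0,0]],
  ],
)

```text
time_s: 5.55
tcp_pos: [594.4, 21.7, 137.8]
tool_rot: [-0.53, 3.096, -0.0]
force: [-0.4, 0.0, 0.3]
width: 22.0
grasp_force: 30.0
```

Emit:
apply_moves(
  moves=[
    [[1,0,0,-0.1,0],[1,0,0,-0.1,0],[1,0,0,0,0],[1,0,0,0,0]],
  ],
)

```text
time_s: 5.88
tcp_pos: [594.5, 21.7, 137.7]
tool_rot: [-0.53, 3.095, -0.001]
force: [-6.2, -0.2, 20.9]
width: 22.0
grasp_force: 30.0
```

It is seated: contact at the expected height of 137.7, with 21 N. I ease off slightly and turn −90°.

Emit:
apply_moves(
  moves=[
    [[1,0,0,0.15,0],[1,0,0,0,-4],[1,0,0,0,-6],[1,0,0,0,-6],[1,0,0,0,-6]],
  ],
)

```text
time_s: 6.3
tcp_pos: [595.0, 21.3, 137.7]
tool_rot: [0.078, 3.139, -0.0]
force: [0.7, -0.8, 4.1]
width: 21.7
grasp_force: 30.0
```

Emit:
apply_moves(
  moves=[
    [[1,0,0,0,-6],[1,0,0,0,-6],[1,0,0,0,-6],[1,0,0,0,-6],[1,0,0,0,-6]],
  ],
)

```text
time_s: 6.72
tcp_pos: [595.0, 21.3, 137.8]
tool_rot: [0.888, 3.012, 0.0]
force: [-0.3, -0.9, 3.8]
width: 21.7
grasp_force: 30.0
```

Emit:
apply_moves(
  moves=[
    [[1,0,0,0,-6],[1,0,0,0,-6],[1,0,0,0,-6],[1,0,0,0,-6],[1,0,0,0,-6]],
  ],
)

```text
time_s: 7.13
tcp_pos: [594.9, 21.2, 137.8]
tool_rot: [1.637, 2.68, 0.001]
force: [-0.2, -1.3, 4.5]
width: 21.8
grasp_force: 30.0
```

Emit:
apply_moves(
  moves=[
    [[1,0,0,0,-6],[1,0,0,0,-2],[1,0,0,0,0],[1,0,0,0,0]],
  ],
)

```text
time_s: 7.47
tcp_pos: [594.8, 21.5, 137.7]
tool_rot: [1.814, 2.563, 0.001]
force: [0.2, -1.5, 5.2]
width: 21.7
grasp_force: 30.0
```

The handle is now at 109.4° against a target of 109.5°. I release and retreat straight up.

Emit:
apply_moves(
  moves=[
    [[6,0,0,0,0],[6,0,0,0,0],[6,0,0,0,0],[6,0,0,0,0],[6,0,0,0,0]],
  ],
)

```text
time_s: 7.88
tcp_pos: [594.3, 21.7, 137.1]
tool_rot: [-1.814, -2.565, 0.0]
force: [-0.2, 0.5, 0.5]
width: 50.3
grasp_force: 0.0
```

Emit:
apply_moves(
  moves=[
    [[6,0,0,0.5,0],[6,0,0,2,0],[6,0,0,4,0],[6,0,0,4,0],[6,0,0,4,0]],
  ],
)

```text
time_s: 8.3
tcp_pos: [593.8, 21.4, 283.9]
tool_rot: [-1.815, -2.564, 0.002]
force: [1.6, -0.0, 0.2]
width: 60.1
grasp_force: 0.0
```

Emit:
apply_moves(
  moves=[
    [[6,0,0,2,0],[6,-3,0,2,0],[6,-3,0,0,0],[6,0,0,0,0],[6,0,0,0,0]],
  ],
)

```text
time_s: 8.72
tcp_pos: [533.3, 21.7, 323.1]
tool_rot: [1.814, 2.565, 0.002]
force: [0.9, 0.7, 0.1]
width: 60.1
grasp_force: 0.0
```

Run:
```python
from h import *
s=env.observe(); print(s['tcp_pos'],s['force'],s['width'])
for n in('scene','side'):
  im,d=snap(n,n+'2'); W=cloud(n,d); hsv=cv2.cvtColor(im,cv2.COLOR_RGB2HSV)
  H,S=hsv[...,0],hsv[...,1]; ok=(d>0)&(W[...,2]>80)&(np.hypot(W[...,0]-593,W[...,1]-21)<70)
  P=W[(H>105)&(H<128)&(S>130)&ok]; zm=np.percentile(P[:,2],90); P=P[P[:,2]>zm-6]
  print(n,len(P),zm,np.round(cv2.minAreaRect(P[:,:2].astype('float32'))[0]),cv2.minAreaRect(P[:,:2].astype('float32')))
  dt=ok&(abs(W[...,2]-111)<6)&(S<70); P=W[dt]; A=np.c_[P[:,:2]-[593,21],np.ones(len(P))]; print('disc plane',np.linalg.lstsq(A,P[:,2],rcond=None)[0])
a=cv2.imread('pics/scene2.png')[150:330,200:420];b=cv2.imread('pics/side2.png')[70:250,170:390]
cv2.imwrite('pics/c2.png',np.hstack([cv2.resize(x,None,fx=1.8,fy=1.8,interpolation=2) for x in(a,b)]))
```

```text
[533.28992332  21.68361195 323.09641584] [0.90601692 0.74802449 0.13154085] 60.06261462880105
scene 323 157.7634957694281 [598.  25.] ((597.8566284179688, 24.783893585205078), (17.90087890625, 58.01340866088867), 19.492027282714844)
disc plane [-7.01756760e-03  5.91772036e-03  1.11156453e+02]
side 242 158.07027336928985 [595.  46.] ((595.06787109375, 45.73639678955078), (74.9274673461914, 85.87138366699219), 47.284828186035156)
disc plane [ 9.08959129e-03 -1.70816833e-03  1.10389795e+02]
```

View pics/c2.png

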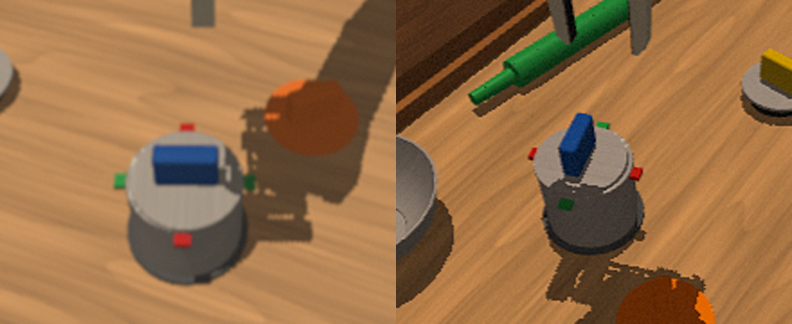

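The lid lies flat on the rim: disc top at 111 mm, level, handle at 109.5° toward the green tabs, and the gripper is clear. I hand it in.

```bash
python3 -c "
from workcell import env
print(env.close_job())"
```

```text
the job is handed in; nothing more can be done
None
```

I closed the canister with the blue-handled lid: it sits flat on the rim, turned to the green tabs and released, with the yellow lid left alone; the job is handed in at about 9 s, and no verdict was shown.

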